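# Wet the brush and crack the stuck sealer pot

## Task

Get the sealing job ready: lift the brush from its wooden block, dip its bristles well down into the white cup, and stand it back in the block, fully home and released. Then take the sealer pot's blue lid by its black knob, break it free of its sticky seal without letting it fly wide open, and finish while still holding the knob, with the lid steady and slightly open (front edge about 25 mm up, roughly a finger and a half). Keep the cup upright and about where it stands, and leave the other things on the bench alone.

Things in the scene. Friction and masses are not known exactly. Their poses are not given: they have to be found in the camera images.
- brush: Short glue brush standing upright, bristles down, in its wooden block. Origin at the bristle tip, z up along the handle. From the tip: pale bristles 0-26 mm (12 mm across, tapered to 6 at the tip), steel ferrule 26-58 (12 across), red collar 58-63 (27 across), red round handle 63-123 (14 across). 35 g. The collar's underside rests on the block's top and keeps the bristles off the table.
- brush_grip (a point): Point on the brush's axis, 98 mm above the bristle tip (35 mm above the collar's top): where to pinch the handle from above, closing along any horizontal line.
- stand: Brush stand: fixed block of brown wood, 80 x 60 x 70 mm high, with one vertical through hole 18 mm across in the middle of its top. Origin at the centre of its underside, z up.
- stand_hole (a point): Centre of the hole's mouth, on the block's top face, 70 mm above the table. With the brush home the bristle tip is 58 mm below this point.
- cup: Loose white open ceramic cup (the thinner cup, empty in the simulation), 72 mm across the rim, inside radius about 30 mm, 60 mm high, 250 g. Origin at the centre of its underside.
- cup_mouth (a point): Centre of the cup's mouth, level with the rim, 60 mm above its underside; inner floor about 55 mm lower.
- pot: Sealer pot: round aluminium pot with a blue band, 100 mm across, 70 mm high, on a 120 mm dark flange fixed to the bench. Origin at the centre of its underside. Its +x axis points from the pot's centre towards the hinge of the lid; the knob is on the -x side.
- pot_lid (a joint): Angle of the pot's round blue lid (108 mm across, about 0.2 kg), 0 shut, growing as it opens upward about the hinge, limit 1.6 rad. Shut, it is stuck on its gasket: it takes some 10 to 20 N upward at the knob to start it; the resistance fades away over the first 0.1 rad or so and does not come back. Then only the lid's weight is left (about 1.5 N at the knob) and the lid falls shut when let go.
- lid_hinge (a point): Middle of the lid's hinge line, 60 mm from the pot's axis, 70 mm above the table. The hinge line is the pot's y axis direction.
- knob: Black round plastic knob standing on the lid near its front edge. Origin on the lid's top, 93 mm from the hinge line and 33 mm from the pot's axis, 78 mm above the table when shut. Neck 14 mm across to 18 mm up, head 24 mm across from 22 to 40 mm up, top at 43 mm.
- knob_grip (a point): Middle of the knob's head, 31 mm above the lid, 109 mm above the table when shut: pinch it here from above, best closing along the hinge line so that the knob can turn between the pads as the lid rises.
- centering_ring: Bystander, loose: light plywood ring, 34 outside, 10 high (mm). Leave it where it is.
- nose_cone: Bystander, loose: white plastic nose cone standing on its base, 28 across, 60 high (mm). Leave it where it is.
- wood_disc: Bystander, loose: dark wooden disc, 34 across, 12 high (mm). Leave it where it is.
- tape_roll: Bystander, loose: yellow tape roll lying flat, 90 across, 24 high (mm). Leave it where it is.
- glue: Bystander, loose: white glue bottle with an orange cap, 50 across, 130 high (mm). Leave it where it is.
- screwdriver: Bystander, loose: red-handled screwdriver lying on the bench, about 200 long (mm). Leave it where it is.
- sanding_block: Bystander, loose: cork sanding block, 70 x 40 x 25 (mm). Leave it where it is.
Things that resemble listed ones, but are neither listed nor needed, are in the scene too. Leave any green look-alike of the brush alone. Of the things shaped like the cup, the white one is meant.

How it is judged:
On the way, in this order (a step that is already met when the one before it is completed fails the run):
1. the bristle tip is inside the cup, at least 15 mm below its rim, for 0.2 s (horizontal distance between brush and cup_mouth below 0.03 m and z of brush in the frame of cup below 0.045 m), for 0.2 s.
2. the brush is back in its block, collar down on the top, and released (horizontal distance between brush and stand_hole below 0.008 m and z of brush_grip in the frame of stand between 0.105 and 0.115 m and angle between brush's own z axis and vertical below 0.12 rad and contact force between the fingers and brush below 0.1 N), for 0.2 s.
3. the lid has broken free and is held by its knob, slightly open (value of joint pot_lid between 0.1 and 0.42 rad and contact force between the fingers and knob above 0.5 N), for 0.2 s.
At the end, for the whole second after the job is handed in: The lid is 0.10 to 0.42 rad open (front edge 11 to 46 mm up), still (under 0.05 rad/s), held by the fingers on the knob (over 0.5 N); the brush stands in its block within 8 mm of the hole's centre, collar down (height within 5 mm), upright within 0.12 rad, untouched and at rest; the cup is upright (all of step 2 and all of step 3 and velocity of joint pot_lid between -0.05 and 0.05 rad/s and linear speed of brush below 0.02 m/s and angle between cup's own z axis and vertical below 0.1 rad); the arm keeps its last pose, push and grip.
It fails at once if the lid flies wide open (over 0.6 rad) (value of joint pot_lid above 0.6 rad).
It fails at once if the cup is tipped (over 0.35 rad) or pushed more than 40 mm (angle between cup's own z axis and vertical above 0.35 rad or distance of cup from where it was at the start of the episode above 0.04 m).
It fails at once if a bystander is moved more than 30 mm (distance of any of centering_ring, nose_cone, wood_disc, tape_roll, glue, screwdriver, sanding_block from where it was at the start of the episode above 0.03 m).
It also fails if it takes over 54 s, if anything falls off the work surface, if the arm or the gripper's body presses on something with over 40 N, if the wrist force passes 120 N, or if a joint passes its speed limit or range.

## Robot

A 7-joint arm with a two-finger parallel gripper is mounted at the origin on the work surface. World frame = base frame: x ahead of the robot, y to its left, z up, the work surface at z = 0. Lengths are in m, angles in rad, forces in N, time in s.
With the tool pointing down it reaches from about 0.425 to 0.875 m from the base axis. Payload 4.7 kg.
Tool frame: the origin (TCP) lies where the fingers leave the gripper's body, on its centre line; the fingertips stand 70 mm ahead of it and the grasp point (between the pads) lies 51 mm ahead of it; z points along the fingers, y is the line along which they close (so a half turn about z gives the same grasp; the last joint's range is limited). The gripper opens to 87 mm and grips with 3 to 60 N. Pads are 19 mm wide; open, the fingers measure 117 mm over their backs; the gripper's body (75 mm by 190 mm) begins 51 mm behind the grasp point.
Start: joints at [1.195, 0.321, -0.07, 1.45, 0.023, 1.371, -0.057], TCP at [0.247, -0.601, 0.292] pointing down, gripper open.
Joint ranges: [-2.86, 2.86], [-0.3, 2.09], [-1.38, 1.24], [0.06, 2.45], [-1.56, 4.7], [0.09, 2.05], [-2.69, 2.69]. Speed limits (rad/s): [2.57, 2.57, 3.14, 3.14, 3.14, 3.14, 3.14].

## Interface

Orientations are given as a rotation vector (axis times angle).
In Python, from bench import get_state, get_image, get_calibration, close_job gives the robot as it stands.
- The arm moves only by the tool send_rows, never from a script. Its argument "rows" is a list of rows, each an object of numbers: "hand": the finger opening in mm, from 0 to 87; "x", "y", "z": the shift along the world's x, y, z in mm; "roll": the turn about the world's z in degrees. A call has 1 to 10 rows; each row shifts and turns the commanded pose from where the row before left it; what a row does not reach is not made up. A row lasts 1/10 s, in which the tool goes at most 50 mm and 8.59 degrees, less where a joint would pass 70% of its speed; a pose out of reach is approached as far as the arm can. A call is refused whole if a number of a shift passes 50 or a number of a turn 8.59, either way. A call with a gripper value outside its range is refused whole. The fingers move at their own pace and stop on an object; "force" is the grip in N (left out, the last holds). Time passes only in rows, so rows that do not move let the fingers close. It gives the time, the measured TCP pose, the force, the opening and the grip force at its end, in the units of the state.
- get_state(): the state, without advancing time (a new reading comes with each control period).
- get_image(name): name is "side" or "top"; returns the picture (420x560x3 uint8, blue, green, red); there is no depth.
- get_calibration(name): a dict with "mtx" (3x3 intrinsics, pixels), "world_from_camera" (4x4, takes a point from camera to world coordinates). Camera axes: x right, y down, z forward; pixel columns grow to the right and rows downward; lengths in m; the calibration is good to about 2 mm. A picture is of the moment at which its call begins. get_calibration takes no time and is no camera call.
- close_job(): hands the job in; it is judged then, once.
The state is a dict: "time": time; "joint_positions": joint angles; "qd": joint speeds; "joint_torque": joint torques, N m; "position": TCP position; "tool_rot": TCP orientation; "ft_force": force on the tool from outside, world axes, zero at the start; "torque": the same for the moment, N m; "grip_width": opening from 0.0 (shut) to 1.0 (fully open); "grip_force": force on a finger pad.
Only numpy, scipy, OpenCV 4.12 (cv2) and the standard library are available. Lean on these libraries where they do the work, as an engineer would, in place of code of your own. Each camera call takes 0.05 s, during which the arm holds its last target. There are 200 camera calls.

## Working session

There is one attempt and no reset: what is moved stays moved. The work goes in short steps, Python scripts to look and compute and a tool call to move; the robot and the scene stay as the last step left them, time stands still between calls to the robot, and variables do not carry over. Pictures are saved under pics/ and viewed, at most 10 in all, crops included, and the job is handed in when it is done.

Besides the shell and the picture viewer there is one more tool, called after "Emit:" by a JSON object that holds its "fn" and its "kwargs". send_rows: Moves the arm, as the interface text tells. Its arguments: {"type":"object","properties":{"rows":{"type":"array","items":{"type":"object","properties":{"hand":{"type":"number"},"x":{"type":"number"},"y":{"type":"number"},"z":{"type":"number"},"roll":{"type":"number"}}}},"force":{"type":"number"}},"required":["rows"]}

```bash
mkdir -p pics; cat > h.py <<'E'
import numpy as np,cv2
from bench import *
def snap(n,f):
    im=get_image(n);cv2.imwrite('pics/'+f,im);return im
def ray(n,u,v):
    c=get_calibration(n);T=np.array(c['world_from_camera']);K=np.array(c['mtx'])
    return T[:3,3],T[:3,:3]@np.linalg.solve(K,[u,v,1.])
def onz(n,u,v,z):
    o,d=ray(n,u,v);return o+d*(z-o[2])/d[2]
def tri(a,b):
    o1,d1=ray('side',*a);o2,d2=ray('top',*b)
    s=np.linalg.lstsq(np.c_[d1,-d2],o2-o1,rcond=None)[0]
    p,q=o1+d1*s[0],o2+d2*s[1];return (p+q)/2,np.linalg.norm(p-q)
def proj(n,p):
    c=get_calibration(n);T=np.linalg.inv(np.array(c['world_from_camera']));q=np.array(c['mtx'])@(T[:3,:3]@np.array(p)+T[:3,3]);return q[:2]/q[2]
E
python3 - <<'E'
from h import *
a=snap('side','s0.png');b=snap('top','t0.png')
for n in('side','top'):print(n,np.round(get_calibration(n)['world_from_camera'],2).tolist(),np.round(get_calibration(n)['mtx'],0).tolist())
s=get_state();print(s)
E
```

```text
side [[1.0, -0.04, 0.05, 0.54], [-0.06, -0.7, 0.71, -0.69], [0.01, -0.71, -0.7, 0.79], [0.0, 0.0, 0.0, 1.0]] [[404.0, 0.0, 280.0], [0.0, 404.0, 211.0], [0.0, 0.0, 1.0]]
top [[-0.03, -1.0, 0.06, 0.5], [-1.0, 0.03, -0.01, -0.0], [0.01, -0.06, -1.0, 1.26], [0.0, 0.0, 0.0, 1.0]] [[399.0, 0.0, 283.0], [0.0, 399.0, 209.0], [0.0, 0.0, 1.0]]
{'time': 0.1, 'joint_positions': array([ 1.19509836,  0.32175601, -0.07009316,  1.45152448,  0.02262308,
        1.37080163, -0.05689558]), 'qd': array([ 9.48012869e-04, -7.19297434e-04, -5.94603040e-04, -2.62704079e-03,
       -1.63186954e-03,  1.03995330e-03, -5.95763053e-05]), 'joint_torque': array([-4.34100375e-04, -4.92572844e+01, -4.05898690e-01, -3.13402355e+01,
       -6.41915831e-02,  3.94520047e-02,  4.53728796e-05]), 'position': array([ 0.24682209, -0.60091973,  0.29128055]), 'tool_rot': array([-3.08048622e+00, -6.08173752e-01,  6.88706786e-04]), 'ft_force': array([0.23015132, 0.45271754, 0.84552721]), 'torque': array([0.05013596, 0.06602612, 0.00101428]), 'grip_force': 0.0, 'grip_width': 0.9974273160536075}
```

View pics/s0.png

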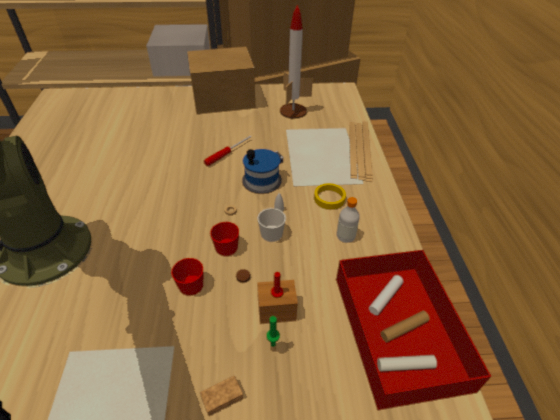

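View pics/t0.png

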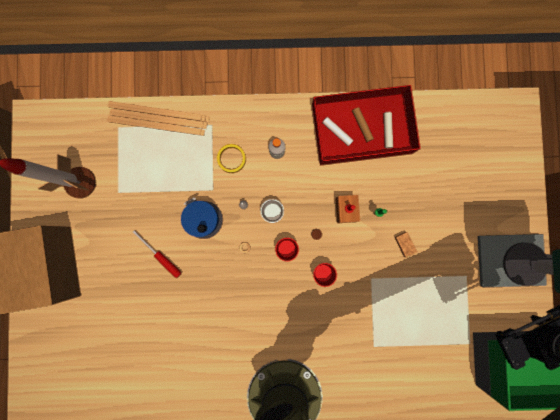

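The side view shows the red brush in its wooden block with its handle at (277,285). The green look-alike stands in front of it at (273,330). The white cup is at (272,224), with red cups at (225,238) and (188,276). The pot is at (262,168) and its knob at (251,157). In the top view the brush is at (350,208), the green one at (380,211), the white cup at (272,210), the pot at (201,219) and the knob at (202,228). The red-handled brush in the block and the white cup fit the description, so I'll confirm them in an enlarged crop.

```bash
python3 - <<'E'
from h import *
a=cv2.imread('pics/s0.png');b=cv2.imread('pics/t0.png')
def c(im,x,y,w,h):return cv2.resize(im[y:y+h,x:x+w],(400,300),interpolation=cv2.INTER_CUBIC)
m=np.vstack([np.hstack([c(a,230,265,100,75),c(b,325,175,80,60)]),np.hstack([c(a,225,140,80,60),c(b,170,185,80,60)])])
cv2.imwrite('pics/crop.png',m)
for n,p in dict(brush=((277,274),(351,208)),cup=((272,218),(272,209)),knob=((251,153),(202,228))).items():print(n,tri(*p))
E
```

```text
brush (array([ 0.56960952, -0.20332045,  0.12807755]), np.float64(0.00426422352425125))
cup (array([0.5738659 , 0.02277141, 0.05840856]), np.float64(0.0019331817334484057))
knob (array([0.52345239, 0.22352905, 0.11391156]), np.float64(0.002715064491848825))
```

View pics/crop.png

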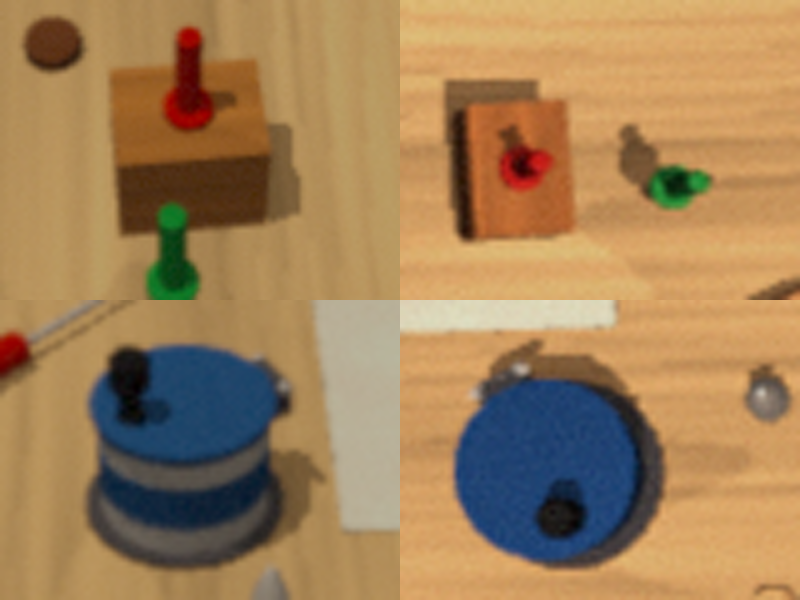

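The crop confirms it. The red brush is in the wooden block, with its handle top at side (277.5,273.7) and top (353.2,207). The green one stands outside the block. On the pot, the knob head is at side (250.6,153.5) and top (202.2,228.4), and the hinge lug is at top (190,201) and side (281,157).

```bash
python3 - <<'E'
from h import *
r=lambda x:np.round(x,4)
for n,p in dict(brushtop=((277.5,273.7),(353.2,207)),collar=((277.2,291.7),(349.2,209)),lid=((261.4,160.6),(199.4,219)),knob=((250.6,153.5),(202.2,228.4)),hinge=((281,157),(190,201))).items():
  x,e=tri(*p);print(n,r(x),r(e))
print('collar top z.075',r(onz('top',349.2,209,.075)),r(onz('side',277.2,291.7,.075)))
print('brushtop .135',r(onz('top',353.2,207,.135)),r(onz('side',277.5,273.7,.135)))
# cup rim ellipse by white segmentation
for n,w in(('top',(255,192,36,36)),('side',(252,200,40,45))):
  im=cv2.imread('pics/%s0.png'%n[0]);x,y,W,H=w;h=cv2.cvtColor(im[y:y+H,x:x+W],cv2.COLOR_BGR2HSV)
  m=((h[...,1]<50)&(h[...,2]>90)).astype(np.uint8);v,u=np.nonzero(m);print(n,'cup bbox',u.min()+x,u.max()+x,v.min()+y,v.max()+y)
from scipy.spatial.transform import Rotation as R
print(R.from_rotvec(get_state()['tool_rot']).as_matrix().round(3))
E
```

```text
brushtop [ 0.571  -0.2083  0.1357] 0.0027
collar [ 0.5701 -0.2077  0.0725] 0.0043
lid [0.5515 0.2385 0.075 ] 0.0036
knob [0.5223 0.2233 0.1124] 0.0027
hinge [0.6085 0.2683 0.0631] 0.0068
collar top z.075 [ 0.5678 -0.2073  0.075 ] [ 0.5721 -0.2093  0.075 ]
brushtop .135 [ 0.5697 -0.2084  0.135 ] [ 0.5724 -0.2077  0.135 ]
top cup bbox 261 282 200 222
side cup bbox 260 284 200 237
[[ 0.925  0.38  -0.001]
 [ 0.38  -0.925  0.002]
 [-0.    -0.002 -1.   ]]
```

Emit:
{"fn": "send_rows", "kwargs": {"rows": [{"x": 31,"y": 37,"hand": 45},{"x": 31,"y": 37,"hand": 45,"roll": 5},{"x": 31,"y": 37,"hand": 45},{"x": 31,"y": 37,"hand": 45},{"x": 31,"y": 37,"hand": 45},{"x": 31,"y": 37,"hand": 45},{"x": 31,"y": 37,"hand": 45},{"x": 31,"y": 37,"hand": 45},{"x": 31,"y": 37,"hand": 45},{"x": 31,"y": 37,"hand": 45}], "force": 20}}

```text
schema error: expected keys hand, x, y, z, roll
```

Emit:
{"fn": "send_rows", "kwargs": {"rows": [{"x": 13,"y": 23,"z": -20,"hand": 45},{"z": -25,"hand": 45},{"hand": 45},{"hand": 45}]}}

```text
schema error: expected keys hand, x, y, z, roll
```

Emit:
{"fn": "send_rows", "kwargs": {"rows": [{"x": 31,"y": 37,"z": 0,"roll": 0,"hand": 45},{"x": 31,"y": 37,"z": 0,"roll": 5,"hand": 45},{"x": 31,"y": 37,"z": 0,"roll": 0,"hand": 45},{"x": 31,"y": 37,"z": 0,"roll": 0,"hand": 45},{"x": 31,"y": 37,"z": 0,"roll": 0,"hand": 45},{"x": 31,"y": 37,"z": 0,"roll": 0,"hand": 45},{"x": 31,"y": 37,"z": 0,"roll": 0,"hand": 45},{"x": 31,"y": 37,"z": 0,"roll": 0,"hand": 45},{"x": 31,"y": 37,"z": 0,"roll": 0,"hand": 45},{"x": 31,"y": 37,"z": 0,"roll": 0,"hand": 45}], "force": 20}}

```text
time: 1.1
position: [0.5577, -0.2297, 0.292]
tool_rot: [3.053, 0.742, -0.001]
ft_force: [0.4, -0.4, -0.8]
grip_width: 0.52
grip_force: 0.0
```

Emit:
{"fn": "send_rows", "kwargs": {"rows": [{"x": 13,"y": 23,"z": -20,"roll": 0,"hand": 45},{"x": 0,"y": 0,"z": -25,"roll": 0,"hand": 45},{"x": 0,"y": 0,"z": 0,"roll": 0,"hand": 45},{"x": 0,"y": 0,"z": 0,"roll": 0,"hand": 45}]}}

```text
time: 1.5
position: [0.5693, -0.2091, 0.2469]
tool_rot: [-3.053, -0.74, 0.003]
ft_force: [-0.1, -0.3, 0.1]
grip_width: 0.518
grip_force: 0.0
```

Emit:
{"fn": "send_rows", "kwargs": {"rows": [{"x": 0,"y": 0,"z": -30,"roll": 0,"hand": 45},{"x": 0,"y": 0,"z": -30,"roll": 0,"hand": 45},{"x": 0,"y": 0,"z": -16,"roll": 0,"hand": 45},{"x": 0,"y": 0,"z": -10,"roll": 0,"hand": 45},{"x": 0,"y": 0,"z": 0,"roll": 0,"hand": 45},{"x": 0,"y": 0,"z": 0,"roll": 0,"hand": 45}]}}

```text
time: 2.1
position: [0.5707, -0.2087, 0.1626]
tool_rot: [3.052, 0.741, 0.002]
ft_force: [0.8, -0.2, 1.1]
grip_width: 0.521
grip_force: 0.0
```

```bash
python3 - <<'E'
from h import *
a=snap('side','s1.png');b=snap('top','t1.png')
def c(im,x,y,w,h):return cv2.resize(im[y:y+h,x:x+w],(400,400),interpolation=cv2.INTER_CUBIC)
cv2.imwrite('pics/c1.png',np.hstack([c(a,230,225,100,100),c(b,310,165,80,80)]))
print(get_state()['position'],proj('side',get_state()['position']-[0,0,.051]))
E
```

```text
[ 0.57090058 -0.20857295  0.16291144] [276.69005019 280.98031319]
```

View pics/c1.png

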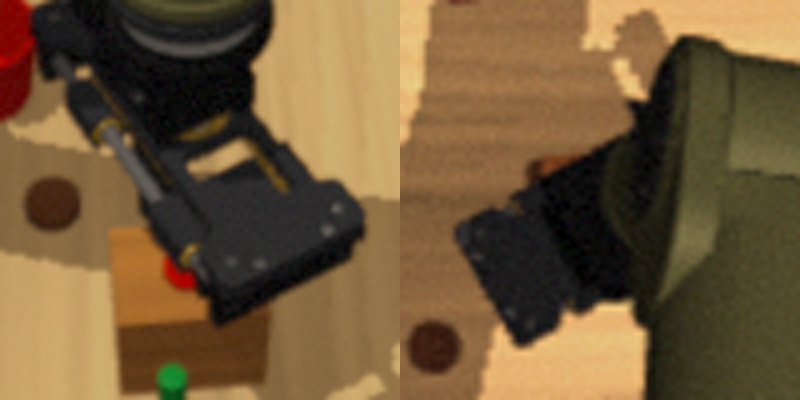

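The crop shows the gripper over the block, hiding the handle, with the red collar just visible at side ≈(275,293). Nothing has been disturbed, so I'll close on it.

Emit:
{"fn": "send_rows", "kwargs": {"rows": [{"x": 0,"y": 0,"z": -2,"roll": 0,"hand": 0},{"x": 0,"y": 0,"z": 0,"roll": 0,"hand": 0},{"x": 0,"y": 0,"z": 0,"roll": 0,"hand": 0},{"x": 0,"y": 0,"z": 0,"roll": 0,"hand": 0},{"x": 0,"y": 0,"z": 0,"roll": 0,"hand": 0},{"x": 0,"y": 0,"z": 0,"roll": 0,"hand": 0}]}}

```text
time: 2.8
position: [0.57, -0.2083, 0.1593]
tool_rot: [3.052, 0.742, 0.0]
ft_force: [0.9, -0.4, -0.5]
grip_width: 0.158
grip_force: 20.0
```

Emit:
{"fn": "send_rows", "kwargs": {"rows": [{"x": 0,"y": 0,"z": 10,"roll": 0,"hand": 0},{"x": 0,"y": 0,"z": 25,"roll": 0,"hand": 0},{"x": 0,"y": 0,"z": 35,"roll": 0,"hand": 0},{"x": 0,"y": 0,"z": 30,"roll": 0,"hand": 0},{"x": 0,"y": 0,"z": 0,"roll": 0,"hand": 0},{"x": 0,"y": 30,"z": 0,"roll": 0,"hand": 0}]}}

```text
time: 3.4
position: [0.5697, -0.1834, 0.2605]
tool_rot: [3.051, 0.729, 0.001]
ft_force: [-0.3, 0.5, -0.9]
grip_width: 0.151
grip_force: 20.0
```

```bash
python3 - <<'E'
from h import *
a=snap('side','s2.png');p=get_state()
def c(im,x,y,w,h):return cv2.resize(im[y:y+h,x:x+w],(800,600),interpolation=cv2.INTER_CUBIC)
cv2.imwrite('pics/c2.png',c(a,220,180,160,120))
print(p['position'],proj('side',p['position']-[0,0,.1475]),[proj(n,[.574,.023,.06]).round(1) for n in('side','top')])
E
```

```text
[ 0.57024099 -0.17320303  0.25986861] [275.38450101 266.90231251] [array([272.4, 217.5]), array([271.9, 209.2])]
```

View pics/c2.png

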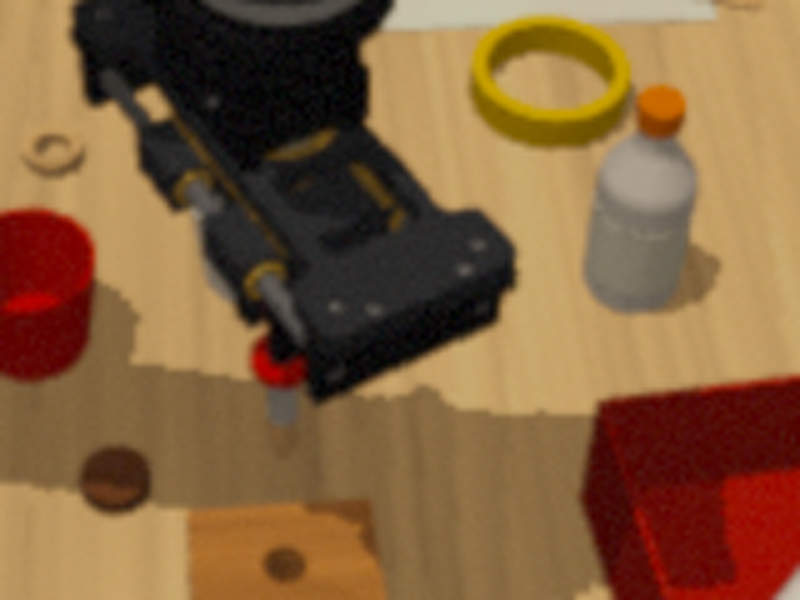

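The crop shows the brush held upright, with the collar at (275.6,252), the ferrule below it and the tip near (276.6,271). The empty hole is at (277.2,292.6).

Emit:
{"fn": "send_rows", "kwargs": {"rows": [{"x": 2,"y": 35,"z": 0,"roll": 0,"hand": 0},{"x": 0,"y": 45,"z": 0,"roll": 0,"hand": 0},{"x": 0,"y": 45,"z": 0,"roll": 0,"hand": 0},{"x": 0,"y": 45,"z": 0,"roll": 0,"hand": 0},{"x": 0,"y": 31,"z": 0,"roll": 0,"hand": 0},{"x": 0,"y": 0,"z": 0,"roll": 0,"hand": 0},{"x": 0,"y": 0,"z": -20,"roll": 0,"hand": 0},{"x": 0,"y": 0,"z": 0,"roll": 0,"hand": 0}]}}

```text
time: 4.25
position: [0.5704, 0.022, 0.2367]
tool_rot: [-3.052, -0.742, 0.008]
ft_force: [-0.7, -0.2, -0.9]
grip_width: 0.154
grip_force: 20.0
```

```bash
python3 - <<'E'
from h import *
a=snap('side','s3.png');b=snap('top','t3.png');p=get_state()
def c(im,x,y,w,h):return cv2.resize(im[y:y+h,x:x+w],(400,400),interpolation=cv2.INTER_CUBIC)
cv2.imwrite('pics/c3.png',np.hstack([c(a,230,165,80,80),c(b,230,170,80,80)]))
print(p['position'],proj('side',p['position']-[0,0,.1475]),'hole',onz('side',277.2,292.6,.07),'tip proj at .57,-.208,.07',proj('side',[.57,-.208,.07]))
E
```

```text
[0.57160672 0.02183495 0.23884444] [271.46288495 208.91739726] hole [ 0.57223801 -0.20820028  0.07      ] tip proj at .57,-.208,.07 [276.13006609 292.57031205]
```

View pics/c3.png

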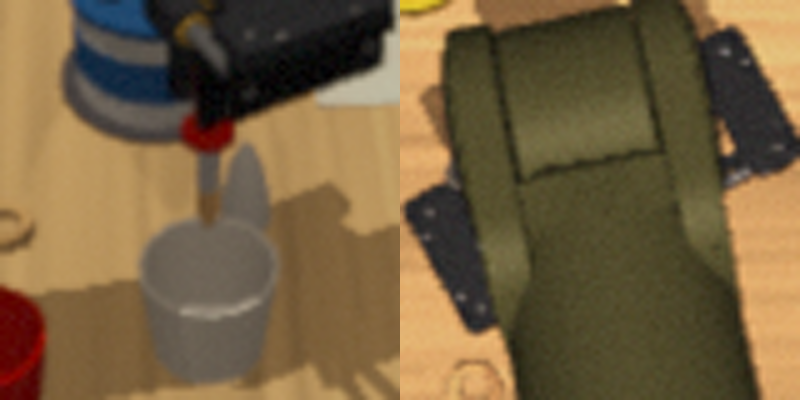

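The crop shows the brush tip at (271.8,209.4), right above the cup's rim centre at (271.8,218.6), and the cup is upright.

Emit:
{"fn": "send_rows", "kwargs": {"rows": [{"x": 0,"y": 0,"z": -20,"roll": 0,"hand": 0},{"x": 0,"y": 0,"z": -25,"roll": 0,"hand": 0},{"x": 0,"y": 0,"z": -23,"roll": 0,"hand": 0},{"x": 0,"y": 0,"z": 0,"roll": 0,"hand": 0},{"x": 0,"y": 0,"z": 0,"roll": 0,"hand": 0},{"x": 0,"y": 0,"z": 0,"roll": 0,"hand": 0},{"x": 0,"y": 0,"z": 0,"roll": 0,"hand": 0},{"x": 0,"y": 0,"z": 0,"roll": 0,"hand": 0}]}}

```text
time: 5.15
position: [0.5726, 0.0227, 0.1724]
tool_rot: [3.052, 0.742, 0.003]
ft_force: [-0.1, -0.5, -0.7]
grip_width: 0.153
grip_force: 20.0
```

Emit:
{"fn": "send_rows", "kwargs": {"rows": [{"x": 0,"y": 0,"z": 20,"roll": 0,"hand": 0},{"x": 0,"y": 0,"z": 30,"roll": 0,"hand": 0},{"x": 0,"y": 0,"z": 38,"roll": 0,"hand": 0},{"x": 0,"y": 0,"z": 0,"roll": 0,"hand": 0},{"x": -2,"y": -35,"z": 0,"roll": 0,"hand": 0},{"x": 0,"y": -45,"z": 0,"roll": 0,"hand": 0},{"x": 0,"y": -45,"z": 0,"roll": 0,"hand": 0},{"x": 0,"y": -45,"z": 0,"roll": 0,"hand": 0},{"x": 0,"y": -40,"z": 0,"roll": 0,"hand": 0},{"x": 0,"y": -21,"z": 0,"roll": 0,"hand": 0}]}}

```text
time: 6.15
position: [0.569, -0.2134, 0.2591]
tool_rot: [3.053, 0.734, -0.001]
ft_force: [0.9, -0.3, -0.3]
grip_width: 0.155
grip_force: 20.0
```

Emit:
{"fn": "send_rows", "kwargs": {"rows": [{"x": 0,"y": 0,"z": 0,"roll": 0,"hand": 0},{"x": 0,"y": 0,"z": 0,"roll": 0,"hand": 0},{"x": 0,"y": 0,"z": -15,"roll": 0,"hand": 0},{"x": 0,"y": 0,"z": 0,"roll": 0,"hand": 0},{"x": 0,"y": 0,"z": 0,"roll": 0,"hand": 0}]}}

```text
time: 6.65
position: [0.5697, -0.2067, 0.2433]
tool_rot: [-3.051, -0.745, 0.002]
ft_force: [0.8, -0.4, 0.1]
grip_width: 0.153
grip_force: 20.0
```

Emit:
{"fn": "send_rows", "kwargs": {"rows": [{"x": 0,"y": 0,"z": -15,"roll": 0,"hand": 0},{"x": 0,"y": 0,"z": -15,"roll": 0,"hand": 0},{"x": 0,"y": 0,"z": -15,"roll": 0,"hand": 0},{"x": 0,"y": 0,"z": -15,"roll": 0,"hand": 0},{"x": 0,"y": 0,"z": 0,"roll": 0,"hand": 0}]}}

```text
time: 7.15
position: [0.5682, -0.2078, 0.1808]
tool_rot: [-3.049, -0.742, 0.007]
ft_force: [-1.2, -0.5, -0.2]
grip_width: 0.153
grip_force: 20.0
```

Emit:
{"fn": "send_rows", "kwargs": {"rows": [{"x": 0,"y": 0,"z": -12,"roll": 0,"hand": 0},{"x": 0,"y": 0,"z": -12,"roll": 0,"hand": 0},{"x": 0,"y": 0,"z": 0,"roll": 0,"hand": 0},{"x": 0,"y": 0,"z": 0,"roll": 0,"hand": 0}]}}

```text
time: 7.55
position: [0.5698, -0.2082, 0.1601]
tool_rot: [-3.052, -0.742, 0.001]
ft_force: [0.7, -0.0, -0.5]
grip_width: 0.154
grip_force: 20.0
```

Almost home and with no contact force, so I'll open and lift away.

Emit:
{"fn": "send_rows", "kwargs": {"rows": [{"x": 0,"y": 0,"z": -1,"roll": 0,"hand": 45},{"x": 0,"y": 0,"z": 0,"roll": 0,"hand": 45},{"x": 0,"y": 0,"z": 0,"roll": 0,"hand": 45},{"x": 0,"y": 0,"z": 0,"roll": 0,"hand": 45},{"x": 0,"y": 0,"z": 0,"roll": 0,"hand": 45},{"x": 0,"y": 0,"z": 0,"roll": 0,"hand": 45}]}}

```text
time: 8.15
position: [0.57, -0.2083, 0.1594]
tool_rot: [3.053, 0.742, 0.0]
ft_force: [0.2, -0.1, 0.6]
grip_width: 0.503
grip_force: 0.0
```

Emit:
{"fn": "send_rows", "kwargs": {"rows": [{"x": 0,"y": 0,"z": 20,"roll": 0,"hand": 45},{"x": 0,"y": 0,"z": 40,"roll": 0,"hand": 45},{"x": 0,"y": 0,"z": 40,"roll": 0,"hand": 45},{"x": 0,"y": 50,"z": 0,"roll": 0,"hand": 45},{"x": 0,"y": 50,"z": 0,"roll": 0,"hand": 45},{"x": 0,"y": 50,"z": 0,"roll": 0,"hand": 45},{"x": 0,"y": 50,"z": 0,"roll": 0,"hand": 45},{"x": -8,"y": 49,"z": 0,"roll": 0,"hand": 45},{"x": -8,"y": 49,"z": 0,"roll": 0,"hand": 45}]}}

```text
time: 9.05
position: [0.5535, 0.0917, 0.2595]
tool_rot: [3.052, 0.742, 0.001]
ft_force: [0.8, 0.0, 1.2]
grip_width: 0.52
grip_force: 0.0
```

```bash
python3 - <<'E'
from h import *
a=snap('side','s4.png');b=snap('top','t4.png');p=get_state()
def c(im,x,y,w,h):return cv2.resize(im[y:y+h,x:x+w],(400,300),interpolation=cv2.INTER_CUBIC)
cv2.imwrite('pics/c4.png',np.hstack([c(a,230,265,100,75),c(a,215,130,100,75)]))
print(p['position'],p['grip_width'],proj('side',p['position']-[0,0,.051]))
E
```

```text
[0.55184567 0.09945159 0.26011353] 0.5194986500775154 [261.46049451 151.41701399]
```

View pics/c4.png

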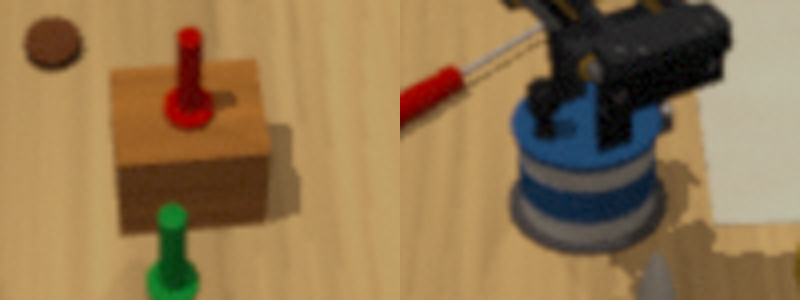

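The crop shows the brush home exactly as at the start, with the collar on the block at (277,291.7), and the gripper clear of it. The knob is at (251,154). Next I go above the knob.

Emit:
{"fn": "send_rows", "kwargs": {"rows": [{"x": -10,"y": 45,"z": 0,"roll": 0,"hand": 60},{"x": -12,"y": 45,"z": 0,"roll": 0,"hand": 60},{"x": -10,"y": 43,"z": 0,"roll": 0,"hand": 60},{"x": 0,"y": 0,"z": -20,"roll": 0,"hand": 60},{"x": 0,"y": 0,"z": -20,"roll": 0,"hand": 60},{"x": 0,"y": 0,"z": 0,"roll": 0,"hand": 60},{"x": 0,"y": 0,"z": 0,"roll": 0,"hand": 60}]}}

```text
time: 9.85
position: [0.5221, 0.2224, 0.2194]
tool_rot: [3.053, 0.742, -0.001]
ft_force: [0.2, -0.2, 0.9]
grip_width: 0.686
grip_force: 0.0
```

```bash
python3 - <<'E'
from h import *
a=snap('side','s5.png');b=snap('top','t5.png');p=get_state()
def c(im,x,y,w,h):return cv2.resize(im[y:y+h,x:x+w],(400,400),interpolation=cv2.INTER_CUBIC)
cv2.imwrite('pics/c5.png',np.hstack([c(a,210,110,80,80),c(b,160,175,80,80)]))
print(p['position'],p['grip_width'],proj('side',p['position']-[0,0,.07]))
E
```

```text
[0.52272088 0.22263138 0.22046196] 0.6882199290468572 [249.70959457 142.27347529]
```

View pics/c5.png

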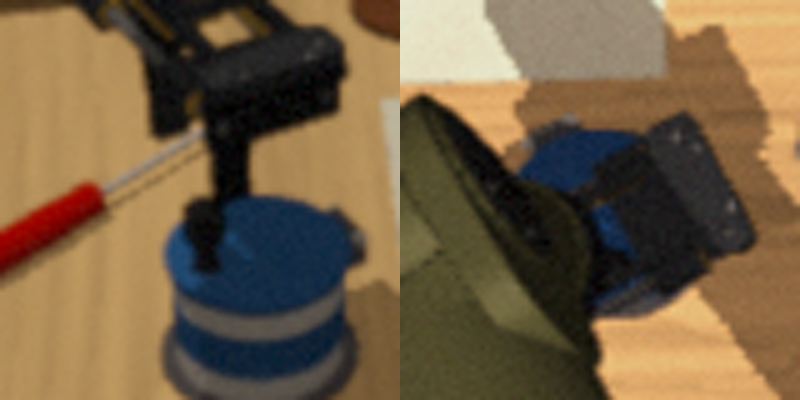

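The crop shows the two fingertips at (243,136) and (256,148), straddling the knob at (251,153). Descend and pinch.

Emit:
{"fn": "send_rows", "kwargs": {"rows": [{"x": 0,"y": 0,"z": -20,"roll": 0,"hand": 60},{"x": 0,"y": 0,"z": -20,"roll": 0,"hand": 60},{"x": 0,"y": 0,"z": -12,"roll": 0,"hand": 60},{"x": 0,"y": 0,"z": -7,"roll": 0,"hand": 60},{"x": 0,"y": 0,"z": 0,"roll": 0,"hand": 60},{"x": 0,"y": 0,"z": 0,"roll": 0,"hand": 60}]}}

```text
time: 10.55
position: [0.5225, 0.223, 0.1611]
tool_rot: [-3.053, -0.742, -0.002]
ft_force: [-0.6, 0.1, 0.6]
grip_width: 0.688
grip_force: 0.0
```

Emit:
{"fn": "send_rows", "kwargs": {"rows": [{"x": 0,"y": 0,"z": 0,"roll": 0,"hand": 0},{"x": 0,"y": 0,"z": 0,"roll": 0,"hand": 0},{"x": 0,"y": 0,"z": 0,"roll": 0,"hand": 0},{"x": 0,"y": 0,"z": 0,"roll": 0,"hand": 0},{"x": 0,"y": 0,"z": 0,"roll": 0,"hand": 0},{"x": 0,"y": 0,"z": 0,"roll": 0,"hand": 0}], "force": 40}}

```text
time: 11.15
position: [0.5212, 0.2243, 0.1603]
tool_rot: [-3.05, -0.743, 0.001]
ft_force: [-2.5, 4.2, -0.2]
grip_width: 0.261
grip_force: 40.0
```

Emit:
{"fn": "send_rows", "kwargs": {"rows": [{"x": -0.5,"y": 1,"z": 0,"roll": 0,"hand": 0},{"x": 0.5,"y": 0.2,"z": 1,"roll": 0,"hand": 0},{"x": 0.4,"y": 0.3,"z": 1.2,"roll": 0,"hand": 0},{"x": 0.4,"y": 0.3,"z": 1.2,"roll": 0,"hand": 0},{"x": 0.5,"y": 0.2,"z": 1.2,"roll": 0,"hand": 0},{"x": 0,"y": 0,"z": 0,"roll": 0,"hand": 0},{"x": 0,"y": 0,"z": 0,"roll": 0,"hand": 0}]}}

```text
time: 11.85
position: [0.5219, 0.2247, 0.1621]
tool_rot: [-3.051, -0.743, 0.006]
ft_force: [2.0, 5.3, -17.8]
grip_width: 0.256
grip_force: 40.0
```

Emit:
{"fn": "send_rows", "kwargs": {"rows": [{"x": 0.5,"y": 0.2,"z": 1,"roll": 0,"hand": 0},{"x": 0.5,"y": 0.3,"z": 1.2,"roll": 0,"hand": 0},{"x": 0.5,"y": 0.3,"z": 1.2,"roll": 0,"hand": 0},{"x": 0.5,"y": 0.2,"z": 1.1,"roll": 0,"hand": 0},{"x": 0,"y": 0,"z": 0,"roll": 0,"hand": 0},{"x": 0,"y": 0,"z": 0,"roll": 0,"hand": 0}]}}

```text
time: 12.45
position: [0.5245, 0.2261, 0.1687]
tool_rot: [-3.052, -0.743, 0.003]
ft_force: [-0.6, 5.3, -8.6]
grip_width: 0.261
grip_force: 40.0
```

Breaking free: the force is falling. I'll continue along the arc to about 0.25 rad.

Emit:
{"fn": "send_rows", "kwargs": {"rows": [{"x": 0.7,"y": 0.4,"z": 1.5,"roll": 0,"hand": 0},{"x": 0.7,"y": 0.4,"z": 1.5,"roll": 0,"hand": 0},{"x": 0.8,"y": 0.4,"z": 1.4,"roll": 0,"hand": 0},{"x": 0.8,"y": 0.4,"z": 1.4,"roll": 0,"hand": 0},{"x": 0.8,"y": 0.4,"z": 1.4,"roll": 0,"hand": 0},{"x": 0.9,"y": 0.4,"z": 1.4,"roll": 0,"hand": 0},{"x": 0.8,"y": 0.4,"z": 1.4,"roll": 0,"hand": 0},{"x": 0.9,"y": 0.4,"z": 1.4,"roll": 0,"hand": 0},{"x": 0.9,"y": 0.5,"z": 1.4,"roll": 0,"hand": 0},{"x": 0,"y": 0,"z": 0,"roll": 0,"hand": 0}]}}

```text
time: 13.45
position: [0.5322, 0.23, 0.1827]
tool_rot: [-3.052, -0.743, 0.001]
ft_force: [-1.8, 3.5, -5.7]
grip_width: 0.262
grip_force: 40.0
```

Emit:
{"fn": "send_rows", "kwargs": {"rows": [{"x": 0,"y": 0,"z": 0,"roll": 0,"hand": 0},{"x": 0,"y": 0,"z": 0,"roll": 0,"hand": 0},{"x": 0,"y": 0,"z": 0,"roll": 0,"hand": 0},{"x": 0,"y": 0,"z": 0,"roll": 0,"hand": 0},{"x": 0,"y": 0,"z": 0,"roll": 0,"hand": 0}]}}

```text
time: 13.95
position: [0.5321, 0.23, 0.1826]
tool_rot: [-3.052, -0.743, 0.001]
ft_force: [-2.0, 5.1, -5.4]
grip_width: 0.26
grip_force: 40.0
```

```bash
python3 - <<'E'
from h import *
a=snap('side','s6.png');p=get_state()
cv2.imwrite('pics/c6.png',np.hstack([cv2.resize(im,(400,300),interpolation=cv2.INTER_CUBIC) for im in (a[130:205,215:315],a[190:340,190:390])]))
print(p['position'],p['ft_force'],p['grip_force'])
E
```

```text
[0.53212457 0.23000559 0.18254599] [-2.66604174  4.83129224 -6.04748918] 40.000961436890066
```

View pics/c6.png

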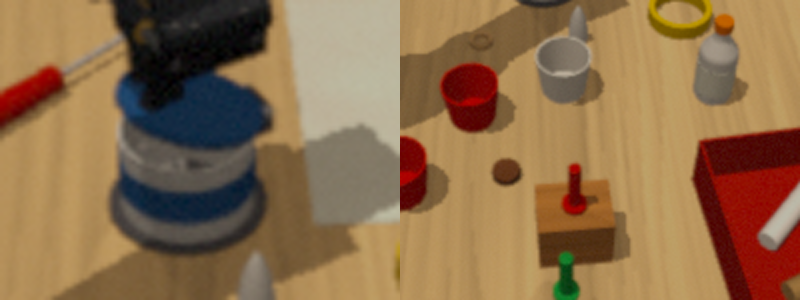

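The crop shows the lid's front raised at side (246,155) with the pot's rim visible beneath it, and the fingers still on the knob. The brush is standing in its block and the cup is upright. The tool rose about 22 mm, which puts the lid at roughly 0.25 rad, and the readings are steady.

```bash
python3 -c "
from bench import *
print(close_job())"
```

```text
the job is handed in; nothing more can be done
None
```

I handed the job in with no verdict shown: the brush was dipped and is back home and released in its block, the cup is upright where it stood, and the lid is held steady by its knob about 0.25 rad open (estimated from the tool's rise).

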